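# Eject a used pipette tip into the waste cup

### The arm

A 6-joint arm with a two-finger parallel gripper is mounted at the origin on the work surface. World frame = base frame: x ahead of the robot, y to its left, z up, the work surface at z = 0. Lengths are in m, angles in degrees, forces in N, time in s.
With the tool pointing down it reaches from about 0.275 to 1 m from the base axis. Payload 8.4 kg.
Tool frame: the origin (TCP) lies on the centre line of the jaws, within the pads' length; the fingertips stand 11 mm ahead of it and the grasp point (between the pads) lies 8 mm behind it; z points along the fingers, y is the line along which they close (so a half turn about z gives the same grasp; the last joint's range is limited). The gripper opens to 85 mm and grips with 20 to 120 N. Pads are 22 mm wide; open, the fingers measure 114 mm over their backs; the gripper's body (76 mm by 85 mm) begins 54 mm behind the grasp point. The pads swing forward as they close: fully open they stand 13 mm farther back than shut.
Start: joints at [-69.752, 20.225, 93.587, -0, 66.188, -0.138], TCP at [0.218, -0.586, 0.219] pointing down, gripper open.
Joint ranges: [-150.9, 150.9], [-52.94, 120.26], [3.33, 152.33], [-74.26, 254.26], [0, 154.13], [-172.89, 172.89]. Speed limits (degrees/s): [127.2, 127.2, 159.86, 180, 180, 180].

### API

Orientations are given as [roll, pitch, yaw] about the fixed x, y, z axes, in that order (R = Rz(yaw) Ry(pitch) Rx(roll)).
In Python, from rig import observe, vision, r, find_in, masks_of, mark_of gives the robot as it stands.
- The arm moves only by the shell command python3 -m crank 'ROWS' [FORCE]. ROWS is JSON, a list of rows, each an object of numbers: "claw": the finger opening in mm, from 0 to 85.4; "dx", "dy", "dz": the shift along the tool's x, y, z in mm; "yaw": the turn about the tool's z in degrees. A call has 1 to 12 rows; each row shifts and turns the commanded pose from where the row before left it, along the tool's axes as they then stand; what a row does not reach is not made up. A row lasts 1/8 s, in which the tool goes at most 62.5 mm and 10.7 degrees, less where a joint would pass 70% of its speed; a pose out of reach is approached as far as the arm can. A call with a gripper value outside its range is refused whole. The fingers move at their own pace and stop on an object; FORCE is the grip in N (left out, the last holds). Time passes only in rows, so rows that do not move let the fingers close. It gives the time, the measured TCP pose, the force, the opening and the grip force at its end, in the units of the state.
- observe(): the state, without advancing time (a new reading comes with each control period).
- vision.capture(name): name is "scene" or "side" or "wrist"; returns the picture (384x512x3 uint8, blue, green, red); there is no depth.
- vision.camera_info(name): a dict with "intrinsics" (3x3 intrinsics, pixels), "k1" (the pictures are not rectified: a ray, as slopes to the right and down, at radius r is drawn at 1 + k1 r^2 times it, then the intrinsics apply), "pose" (4x4, takes a point from camera to world coordinates); the wrist camera has in their place "tool_from_camera" (4x4, takes a point from camera to tool coordinates, whose origin is the TCP and whose axes are the flange's). Camera axes: x right, y down, z forward; pixel columns grow to the right and rows downward; lengths in m; the calibration is good to about 2 mm. A picture is of the moment at which its call begins: read the wrist's pose just before it. camera_info takes no time and is no camera call.
- r.hand_in(): hands the job in; it is judged then, once.
Trained networks look in the newest picture that a camera, given by its name, has taken for a name from the list of things; names that differ only in an ending like _2 or _b are one class to them, and where a whole thing is asked for, a point or a joint stands for the part that bears it (a point fixed in the world has none). Each returns a list of dicts, best first, with "p" (0 to 1); they miss things now and then, are a little off and sometimes report something else, mostly with a low value. They report only what shows in the picture. A call takes as long as a camera call. They do not tell look-alikes from the thing itself.
- find_in(camera, target): "rect" ([left, top, width, height] in pixels, round what is visible of it).
- masks_of(camera, target): "mask" (384x512 bool, what is visible of it) and "rect" ([left, top, width, height] in pixels, round what is visible of it).
- mark_of(camera, target): "xy" ([column, row] in pixels: a listed point, or the origin of a listed thing).
The state is a dict: "time": time; "joint_pos": joint angles; "dq": joint speeds; "joint_efforts": joint torques, N m; "position": TCP position; "orientation": TCP orientation; "wrist_force": force on the tool from outside, world axes, zero at the start; "torque": the same for the moment, N m; "opening": finger opening in m; "grasp_force": force on a finger pad.
Only numpy, scipy, OpenCV 4.12 (cv2) and the standard library are available. Lean on these libraries where they do the work, as an engineer would, in place of code of your own. Each camera call takes 0.05 s, during which the arm holds its last target. There are 200 camera calls.

### The job

Swing the pipette on its stand until the tip hangs over the round steel cup, then press its button straight down through the soft first stop to the firm second stop and hold it there for a moment, so that the tip is ejected into the cup. Then let the button up and move the hand clear. Do not lean hard on the pipette at any time, and leave the cup and the other things where they stand.

Things in the scene. Friction and masses are not known exactly. Their poses are not given: they have to be found in the camera images.
- pivot (a point): Point on the vertical swing axis, at the top of the stand's steel pillar (20 mm diameter, 200 mm high, on a dark 100 x 160 x 14 mm base plate fixed to the table). z is up. At pipette 0 the pipette hangs 150 mm from here along this frame's -x.
- pipette (a joint): Swing angle (rad) of the aluminium arm and white pipette about the pillar: 0 at the start, positive counter-clockwise from above, -1.2 to 1.2. The arm is 14 mm wide, its middle 180 mm above the table; its clamp ring round the barrel, 40 mm in diameter, reaches up to 190 mm. It turns against friction of about 1.3 N at the pipette and stays where it is left.
- barrel_top (a point): Centre of the flat top of the pipette's upright white barrel, 245 mm above the table, 150 mm from the swing axis. The barrel is a cylinder 30 mm in diameter, clear to be held or pushed from its top down to the clamp ring 55 mm lower. The button's stem stands up here on the barrel's axis.
- button (a joint): Travel (m, down positive, 0 up) of the flat grey round button (24 mm diameter, 8 mm thick, on a thin stem with a 13 mm collar) to its first stop at 0.010; spring-returned, 2 N to start, 4 N at the stop. Untouched, the button's top is 32 to 38 mm above barrel_top: this differs from pipette to pipette and is not reported.
- ejector (a joint): Second-stage travel (m, down positive, 0 up): past the first stop, button and inner rod go down together to a hard second stop at 0.010 (20 mm in all from untouched). Spring-returned; the force jumps to 6 N, grows to 12.5 N, with 1 to 3 N of drag on the way until the tip lets go near the end, then rises steeply at the stop (14 N is surely there). Over 22 N on the pipette or button is too much.
- nose (a point): Centre of the lower end of the grey nose of the pipette, on the barrel's axis, 127 mm above the table. The tip hangs from it and drops from here.
- tip_mid (a point): Middle (28 mm from either end) of the loose clear tapered tip, 56 mm long, 12 mm in diameter at its collar, 3 mm at its lower end, 12 g. Held by spring jaws in the nose, its lower end 84 mm above the table; z of this frame is the tip's long axis, pointing to the collar.
- cup: Round open steel waste cup, loose, 150 g, 62 mm high, 68 mm in diameter at the rim (54 mm at the foot), wall 2 mm; origin at the centre of its underside, z up. It stands about 150 mm (within 15 mm) from the swing axis, at 0.6 to 0.9 rad of swing to one side or the other.
- dish: Square open shallow steel dish, 80 x 80 x 22 mm, loose, on the other side of the pipette from the cup; not to be used. Origin at the centre of its underside.
- wash_bottle: White bottle, 60 mm diameter, 150 mm high, loose; bystander. Origin at the centre of its underside.
- pan: Rectangular open steel pan, 120 x 160 x 55 mm, fixed to the table; bystander. Origin at the centre of its underside.
Not all that is in view belongs to the job. Of the things that look like the cup, the smallest one is meant.

How it is judged:
By the outcome, as a careful person would: the job done as asked, in the order asked, and still so for the second after the job is handed in, with the robot touching nothing.
It also fails if it takes over 67 s, if anything falls off the work surface, if the arm or the gripper's body presses on something with over 40 N, if the wrist force passes 120 N, or if a joint passes its speed limit or range.

## Working session

There is one attempt and no reset: what is moved stays moved. The work goes in short steps, Python scripts to look and compute and a shell command to move; the robot and the scene stay as the last step left them, time stands still between calls to the robot, and variables do not carry over. Pictures are saved under pics/ and viewed, at most 10 in all, crops included, and the job is handed in when it is done.

```bash
mkdir -p pics; cat > h.py <<'E'
import numpy as np, cv2
from rig import observe, vision, r, find_in, masks_of, mark_of
from scipy.spatial.transform import Rotation as R
def cam(n):
    i=vision.camera_info(n)
    if 'pose' in i: T=np.array(i['pose'])
    else:
        s=observe(); T=np.eye(4); T[:3,:3]=R.from_euler('xyz',s['orientation'],degrees=True).as_matrix(); T[:3,3]=s['position']
        T=T@np.array(i['tool_from_camera'])
    return np.array(i['intrinsics']),i['k1'],T
def ray(n,uv,c=None):
    K,k1,T=c or cam(n)
    d=np.array([(uv[0]-K[0,2])/K[0,0],(uv[1]-K[1,2])/K[1,1]]); s=d.copy()
    for _ in range(30): s=d/(1+k1*(s@s))
    v=T[:3,:3]@np.array([s[0],s[1],1]); return T[:3,3],v/np.linalg.norm(v)
def atz(n,uv,z,c=None):
    o,v=ray(n,uv,c); return o+v*(z-o[2])/v[2]
def proj(n,p,c=None):
    K,k1,T=c or cam(n); q=T[:3,:3].T@(np.array(p)-T[:3,3]); s=q[:2]/q[2]; s=s*(1+k1*s@s)
    return K[0,0]*s[0]+K[0,2],K[1,1]*s[1]+K[1,2]
def tri(rs):
    A=0;b=0
    for o,v in rs:
        P=np.eye(3)-np.outer(v,v); A=A+P; b=b+P@o
    return np.linalg.solve(A,b)
E
python3 - <<'E'
from h import *
print(observe())
Z=dict(pivot=.2,barrel_top=.245,nose=.127,cup=0,dish=0,wash_bottle=0,pan=0)
for n in ('scene','side'):
    im=vision.capture(n); cv2.imwrite(f'pics/{n}.png',im)
    print(n,cam(n)[2][:3,3].round(3))
    for t,z in Z.items():
        for d in mark_of(n,t)[:4]: print(n,t,round(d['p'],2),np.round(d['xy'],1),atz(n,d['xy'],z).round(3))
    for d in find_in(n,'cup')[:5]: print('rect',d)
E
```

```text
{'time': 0.0, 'joint_pos': array([-6.97524595e+01,  2.02628429e+01,  9.36283631e+01,  1.17493428e-03,
        6.61869512e+01, -1.39083123e-01]), 'dq': array([-0.01978618, -0.04208848,  0.02645794, -0.00218042,  0.11630036,
        0.01991542]), 'joint_efforts': array([ 1.78733728e-03, -6.05249119e+01, -3.42067945e+01,  1.14240804e-04,
        9.32550902e-03, -1.88357788e-06]), 'position': array([ 0.21754503, -0.58540606,  0.21876312]), 'orientation': array([-1.79921846e+02, -1.26398125e-03,  2.03861476e+01]), 'wrist_force': array([-0.67647719, -0.50250528, -0.04616988]), 'torque': array([ 0.00514278,  0.03423275, -0.01187735]), 'grasp_force': 0.0, 'opening': 0.08560143020869314}
scene [1.389 0.023 0.928]
scene pivot 0.7 [217.6 206.9] [ 0.657 -0.074  0.2  ]
scene barrel_top 0.92 [228.6 159. ] [ 0.523 -0.055  0.245]
scene nose 0.68 [231.5 188.3] [ 0.507 -0.051  0.127]
scene nose 0.65 [196.4 229. ] [ 0.666 -0.13   0.127]
scene cup 0.81 [255.7 199.9] [0.419 0.018 0.   ]
scene cup 0.72 [301.3 217.4] [0.491 0.16  0.   ]
scene cup 0.55 [270.9 235.4] [0.568 0.066 0.   ]
scene dish 0.84 [192.
[... 299 characters left out ...]

side [0.176 0.975 0.73 ]
side pivot 0.93 [223.  166.8] [ 0.665 -0.052  0.2  ]
side barrel_top 0.95 [269.7 157.1] [ 0.526 -0.06   0.245]
side barrel_top 0.58 [244. 248.] [0.438 0.356 0.245]
side nose 0.7 [268.7 200.1] [ 0.52  -0.029  0.127]
side cup 0.75 [245.9 248.9] [0.565 0.045 0.   ]
side cup 0.68 [287.  254.3] [0.446 0.034 0.   ]
side cup 0.6 [261.  287.7] [0.469 0.188 0.   ]
side dish 0.95 [271.5 212.6] [ 0.558 -0.166  0.   ]
side wash_bottle 0.6 [285.6 181.7] [ 0.576 -0.389  0.   ]
side pan 0.64 [209.4 331.9] [0.528 0.366 0.   ]
rect {'rect': [242.6, 246.1, 36.4, 49.0], 'p': 0.97}
rect {'rect': [270.7, 217.4, 35.4, 46.8], 'p': 0.95}
rect {'rect': [232.2, 224.3, 21.8, 31.8], 'p': 0.63}
```

```bash
python3 - <<'E'
import cv2,numpy as np
a=cv2.imread('pics/scene.png')[130:280,90:420]; b=cv2.imread('pics/side.png')[130:340,180:330]
a=cv2.resize(a,(790,359),interpolation=2); cv2.imwrite('pics/a.png',a)
cv2.imwrite('pics/b.png',cv2.resize(b,None,fx=2.8,fy=2.8,interpolation=2))
E
```

```text
(no output)
```

View pics/a.png

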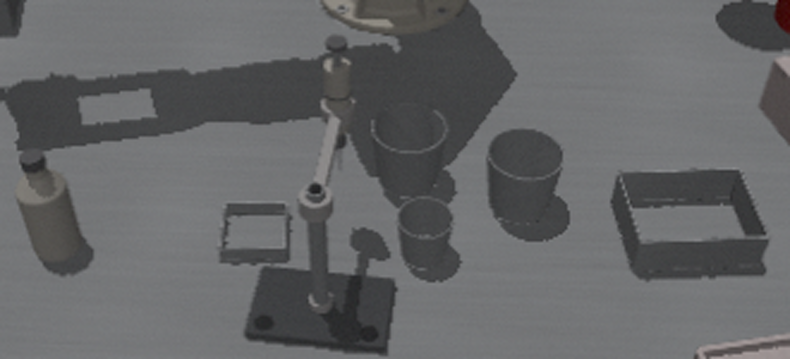

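View pics/b.png

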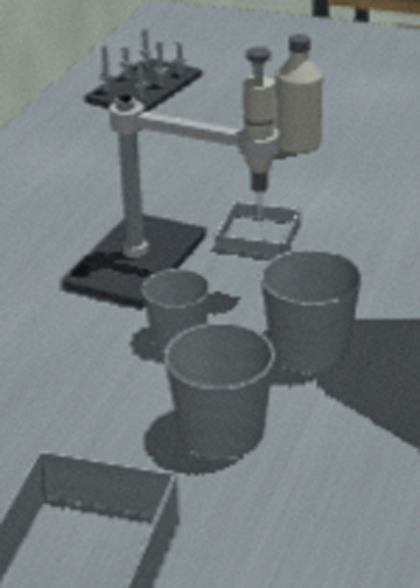

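The three cup-like things in the scene picture are (268,228), (258,191) and (309,205). The one at (268,228), side (243,240), is clearly the smallest in both enlarged crops and stands about 150 mm from the pillar, so it is the cup that is meant. Next I fit its position.

```bash
python3 - <<'E'
from h import *
from scipy.optimize import least_squares
t=np.linspace(0,2*np.pi,60)
def box(n,xy,c):
    P=[proj(n,(xy[0]+rr*np.cos(a),xy[1]+rr*np.sin(a),z),c) for rr,z in((.034,.062),(.027,0)) for a in t]
    P=np.array(P); return np.r_[P.min(0),P.max(0)]
obs={}; C={}
for n,near in (('scene',(268,228)),('side',(243,240))):
    vision.capture(n); C[n]=cam(n)
    ms=masks_of(n,'cup')
    m=min(ms,key=lambda d:np.hypot(d['rect'][0]+d['rect'][2]/2-near[0],d['rect'][1]+d['rect'][3]/2-near[1]))
    x,y=np.array(m['rect'])[:2]; w,h=m['rect'][2:]; obs[n]=np.array([x,y,x+w,y+h]); print(n,obs[n],m['p'])
f=lambda q:np.concatenate([box(n,q,C[n])-obs[n] for n in obs])
s=least_squares(f,[.566,.06],loss='soft_l1'); cup=s.x; print('cup',cup,s.fun.round(1))
piv=tri([ray('scene',(217.6,206.9)),ray('side',(223,166.8))])
rs={}
for nm in('barrel_top','pivot','nose'):
    L=[]
    for n in obs:
        d=[e for e in mark_of(n,nm) if e['p']>.5]; L.append([(e['p'].__round__(2),np.round(e['xy'],1)) for e in d][:2]); rs.setdefault(nm,[]).append(ray(n,d[0]['xy'],C[n]))
    print(nm,L,tri(rs[nm]).round(4))
for p in ((.66,-.06,.2),(.523,-.058,.245)): print([np.round(proj(n,p,C[n]),1) for n in C])
E
```

```text
scene [257.5 211.5 280.7 240.8] 0.61
side [230.8 225.  254.3 253.1] 0.67
cup [0.56618561 0.05700826] [-0.9  0.4 -0.2  1.2 -0.2  1.2  1.   3.9]
barrel_top [[(0.84, array([226.9, 157.1]))], [(0.57, array([272.8, 159.2]))]] [ 0.515  -0.059   0.2422]
pivot [[(0.6, array([220.9, 206.3]))], [(0.67, array([221.5, 165.1]))]] [ 0.6683 -0.0608  0.2063]
nose [[(0.79, array([229.5, 192.8]))], [(0.67, array([269. , 197.3]))]] [ 0.5255 -0.0539  0.1238]
[array([223. , 207.9]), array([225.7, 165.9])]
[array([227.4, 158.9]), array([270.4, 157.5])]
```

```bash
python3 -m crank '[{"dz":-50,"yaw":10.2},{"dz":-50,"yaw":10.2},{"dz":-50},{"dz":-50}]' && python3 -m crank '[{"dx":30,"dy":-53},{"dx":30,"dy":-53},{"dx":30,"dy":-53},{"dx":30,"dy":-53},{"dx":30,"dy":-53},{"dx":30,"dy":-53},{"dx":30,"dy":-53},{"dx":30,"dy":-53},{"dx":28,"dy":-52},{"dx":28,"dy":-52},{},{}]'
python3 - <<'E'
from h import *
im=vision.capture('wrist'); cv2.imwrite('pics/w1.png',im); s=observe(); print(s['position'],s['orientation'],s['wrist_force'])
for t,z in (('barrel_top',.245),('button',.28),('pivot',.2),('cup',0)):
    for d in mark_of('wrist',t)[:3] if t!='button' else find_in('wrist','button')[:2]:
        q=d.get('xy'); 
        if q is None: a=d['rect']; q=[a[0]+a[2]/2,a[1]+a[3]/2]
        print(t,round(d['p'],2),np.round(q,1),atz('wrist',q,z).round(4))
E
```

```text
[ 0.21770828 -0.5858757   0.21949215] [1.79998263e+02 4.19886354e-04 2.03863010e+01] [0.16291127 0.03411413 0.33606708]validation failed for argument at $[0]...
```

View pics/w1.png

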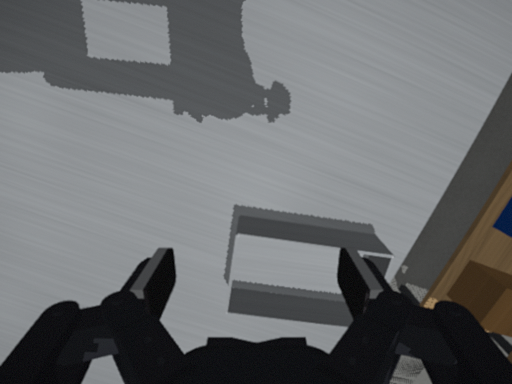

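The wrist picture is from the start pose, so it shows an empty patch of table and a tray. The rows were refused, probably because each one needs every key.

```bash
python3 -m crank '[{"claw":85,"dx":0,"dy":0,"dz":-50,"yaw":10.2},{"claw":85,"dx":0,"dy":0,"dz":-50,"yaw":10.2},{"claw":85,"dx":0,"dy":0,"dz":-50,"yaw":0},{"claw":85,"dx":0,"dy":0,"dz":-50,"yaw":0}]'
```

```text
time: 2.15
position: [0.2176, -0.5857, 0.4212]
orientation: [180.0, -0.0, -0.0]
wrist_force: [-0.0, -0.1, 0.1]
opening: 0.0849
grasp_force: 0.0
```

```bash
python3 -m crank '[{"claw":85,"dx":30,"dy":-53,"dz":0,"yaw":0},{"claw":85,"dx":30,"dy":-53,"dz":0,"yaw":0},{"claw":85,"dx":30,"dy":-53,"dz":0,"yaw":0},{"claw":85,"dx":30,"dy":-53,"dz":0,"yaw":0},{"claw":85,"dx":30,"dy":-53,"dz":0,"yaw":0},{"claw":85,"dx":30,"dy":-53,"dz":0,"yaw":0},{"claw":85,"dx":30,"dy":-53,"dz":0,"yaw":0},{"claw":85,"dx":30,"dy":-53,"dz":0,"yaw":0},{"claw":85,"dx":28,"dy":-52,"dz":0,"yaw":0},{"claw":85,"dx":28,"dy":-52,"dz":0,"yaw":0},{"claw":85,"dx":0,"dy":0,"dz":0,"yaw":0}]'
cat > look.py <<'E'
from h import *
import sys
def look(name):
    im=vision.capture('wrist'); cv2.imwrite(f'pics/{name}.png',im); s=observe(); print(s['time'],s['position'].round(4),s['orientation'].round(1),s['wrist_force'].round(1),s['opening'])
    for t,z in (('barrel_top',.245),('pivot',.2),('cup',0)):
        for d in mark_of('wrist',t)[:3]: print(t,round(d['p'],2),np.round(d['xy'],1),atz('wrist',d['xy'],z).round(4))
    for t,z in (('button',.28),('cup',.062)):
        for d in find_in('wrist',t)[:3]:
            a=d['rect']; q=[a[0]+a[2]/2,a[1]+a[3]/2]; print('rect',t,round(d['p'],2),np.round(a),atz('wrist',q,z).round(4))
look(sys.argv[1])
E
python3 look.py w2
```

```text
time: 3.52
position: [0.5151, -0.0546, 0.4191]
orientation: [-179.9, 0.0, 0.3]
wrist_force: [-0.5, -0.5, 0.8]
opening: 0.0847
grasp_force: 0.0
3.575 [ 0.5142 -0.0564  0.4192] [180.    0.    0.2] [ 0.3 -0.3  0.1] 0.08527573921865186
barrel_top 0.58 [256.4 171.4] [ 0.5146 -0.058   0.245 ]
barrel_top 0.43 [ 44.3 137.8] [0.5558 0.192  0.245 ]
barrel_top 0.39 [428.7 112.6] [ 0.5841 -0.2541  0.245 ]
pivot 0.96 [267.3  39.3] [ 0.6652 -0.0719  0.2   ]
cup 0.92 [145.  159.3] [ 0.4807  0.1702 -0.    ]
cup 0.75 [215.  176.9] [0.4427 0.0271 0.    ]
cup 0.7 [199.  113.8] [0.5705 0.0528 0.    ]
rect button 0.76 [241. 164.  24.  25.] [ 0.5175 -0.0561  0.28  ]
rect cup 0.91 [185. 161.  51.  56.] [0.435  0.0269 0.062 ]
rect cup 0.72 [ 98. 140.  65.  59.] [0.4741 0.1751 0.062 ]
rect cup 0.66 [174.  96.  42.  36.] [0.5734 0.048  0.062 ]
```

View pics/w2.png

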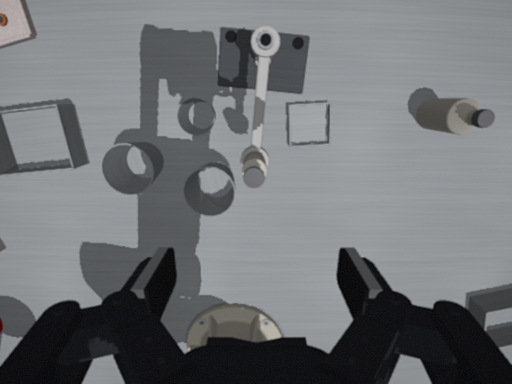

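The picture shows the button at (253,176), the pillar top at (265,40), the small cup at (197,115) and the big cups at (131,167) and (210,188). I'll cage the barrel between the fingers without squeezing.

```bash
python3 -m crank '[{"claw":85,"dx":2,"dy":0,"dz":40,"yaw":3.5},{"claw":85,"dx":0,"dy":0,"dz":50,"yaw":0},{"claw":85,"dx":0,"dy":0,"dz":40,"yaw":0},{"claw":85,"dx":0,"dy":0,"dz":20,"yaw":0},{"claw":60,"dx":0,"dy":0,"dz":20,"yaw":0},{"claw":60,"dx":0,"dy":0,"dz":15,"yaw":0},{"claw":42,"dx":0,"dy":0,"dz":0,"yaw":0},{"claw":42,"dx":0,"dy":0,"dz":0,"yaw":0},{"claw":42,"dx":0,"dy":0,"dz":0,"yaw":0}]' 20
python3 - <<'E'
from h import *
cv2.imwrite('pics/side2.png',cv2.resize(vision.capture('side')[60:240,190:350],None,fx=3.2,fy=3.2))
E
```

```text
time: 4.95
position: [0.5164, -0.0581, 0.2353]
orientation: [180.0, -0.1, -3.5]
wrist_force: [0.6, 0.0, -0.0]
opening: 0.0421
grasp_force: 0.0
```

View pics/side2.png

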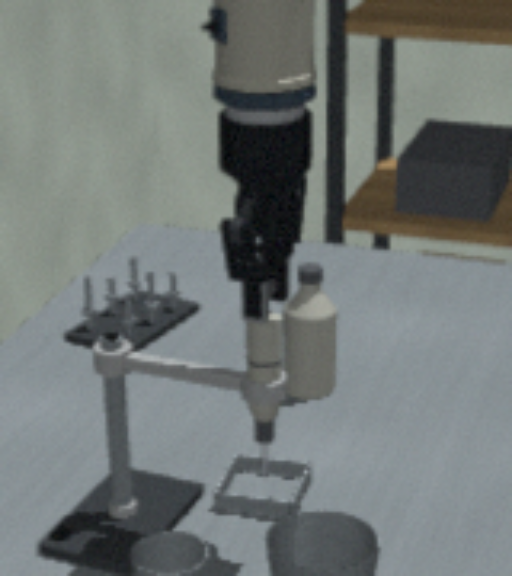

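```bash
python3 - <<'E'
from h import *
for y in(-.033,-.083):
  for z in (.22,.23,.24,.25): print(y,z,np.round((np.array(proj('side',(.516,y,z)))-[190,60])*3.2))
for z in (.19,.245,.27,.28): print('b',z,np.round((np.array(proj('side',(.516,-.057,z)))-[190,60])*3.2))
E
```

```text
-0.033 0.22 [256. 351.]
-0.033 0.23 [256. 341.]
-0.033 0.24 [256. 330.]
-0.033 0.25 [256. 319.]
-0.083 0.22 [274. 328.]
-0.083 0.23 [274. 317.]
-0.083 0.24 [274. 307.]
-0.083 0.25 [274. 296.]
b 0.19 [265. 371.]
b 0.245 [265. 313.]
b 0.27 [264. 286.]
b 0.28 [264. 275.]
```

```bash
python3 - <<'E'
from h import *
a=vision.capture('side')[125:195,240:300]; b=vision.capture('scene')[100:190,190:260]; print(observe()['position'])
cv2.imwrite('pics/c.png',np.hstack([cv2.resize(a,(400,466),interpolation=2),cv2.resize(b,(362,466),interpolation=2)]))
E
```

```text
[ 0.51611057 -0.05790917  0.23498801]
```

View pics/c.png

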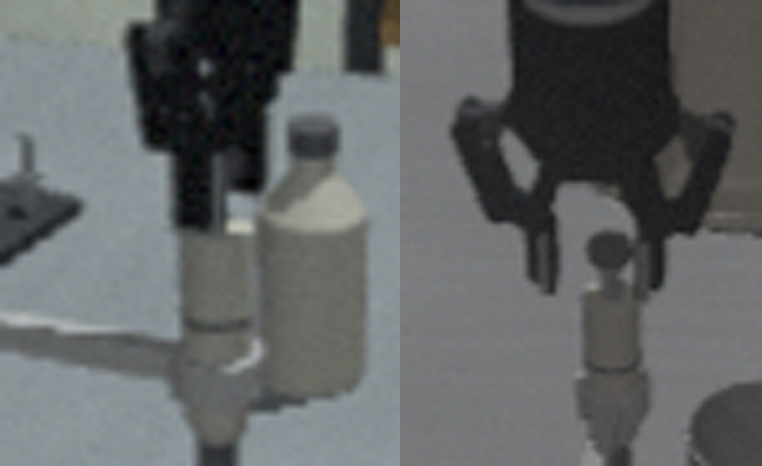

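The fingertips reach only to about the barrel top, and the barrel sits nearer the +y finger (crop 611,330, against a finger midpoint of about 596). I'll shift 5 mm to +y and go 10 mm lower, then begin the swing.

```bash
python3 -m crank '[{"claw":44,"dx":0,"dy":-5,"dz":0,"yaw":0},{"claw":44,"dx":0,"dy":0,"dz":4,"yaw":0},{"claw":44,"dx":0,"dy":0,"dz":4,"yaw":0},{"claw":40,"dx":0,"dy":0,"dz":3,"yaw":0},{"claw":40,"dx":0,"dy":0,"dz":0,"yaw":0}]'
python3 - <<'E'
from h import *
a=vision.capture('scene')[100:190,190:260]
cv2.imwrite('pics/c2.png',cv2.resize(a,(467,600),interpolation=2)); print(observe()['wrist_force'])
E
```

```text
time: 5.72
position: [0.5159, -0.053, 0.2231]
orientation: [-180.0, 0.0, -3.5]
wrist_force: [-0.5, 0.2, -0.0]
opening: 0.04
grasp_force: 0.0
[-0.02828652 -0.09694073  0.48417285]
```

View pics/c2.png

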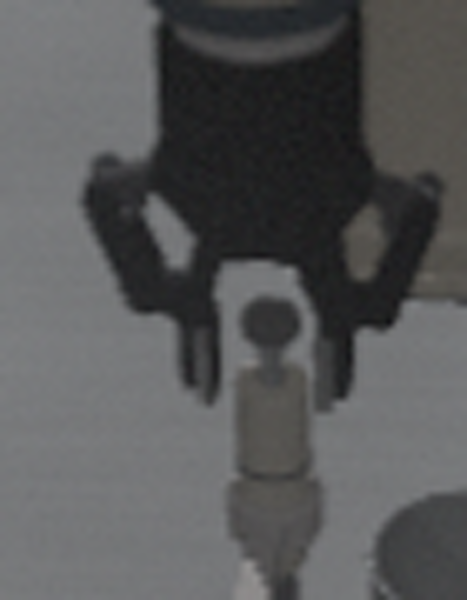

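```bash
python3 -m crank '[{"claw":40,"dx":0.1,"dy":-5,"dz":0,"yaw":2},{"claw":40,"dx":0.4,"dy":-10.5,"dz":0,"yaw":4},{"claw":40,"dx":0.4,"dy":-10.5,"dz":0,"yaw":4},{"claw":40,"dx":0.4,"dy":-10.5,"dz":0,"yaw":4},{"claw":40,"dx":0.4,"dy":-10.5,"dz":0,"yaw":4},{"claw":40,"dx":0.4,"dy":-10.5,"dz":0,"yaw":4},{"claw":40,"dx":0.4,"dy":-10.5,"dz":0,"yaw":4},{"claw":40,"dx":0.4,"dy":-10.5,"dz":0,"yaw":4},{"claw":40,"dx":0.4,"dy":-10.5,"dz":0,"yaw":4},{"claw":40,"dx":0.4,"dy":-10.5,"dz":0,"yaw":4},{"claw":40,"dx":0.1,"dy":-5,"dz":0,"yaw":2},{"claw":40,"dx":0,"dy":0,"dz":0,"yaw":0}]'
cat > chk.py <<'E'
from h import *
C={};
def cap(tag):
    for n in('scene','side'):
        im=vision.capture(n); cv2.imwrite(f'pics/{tag}_{n}.png',im); C[n]=cam(n)
def pts(nm):
    L=[]
    for n in C:
        d=mark_of(n,nm); print(nm,n,[(round(e['p'],2),np.round(e['xy'],1).tolist()) for e in d[:2]])
        if d: L.append(ray(n,d[0]['xy'],C[n]))
    if len(L)==2: print('  ->',tri(L).round(4))
import sys
s=observe(); print(s['time'],s['position'].round(4),s['orientation'].round(1),s['wrist_force'].round(1))
cap(sys.argv[1])
for t in('nose','tip_mid','barrel_top'): pts(t)
for n in C:
    for d in find_in(n,'cup')[:3]: print(n,d)
E
python3 chk.py s1
```

```text
time: 7.28
position: [0.5576, 0.0411, 0.2236]
orientation: [-180.0, -0.0, -43.5]
wrist_force: [-0.2, -0.2, 0.2]
opening: 0.0401
grasp_force: 0.0
7.275 [0.5576 0.0411 0.2236] [-180.    -0.   -43.5] [-0.2 -0.2  0.2]
nose scene [(0.62, [263.0, 204.1])]
nose side [(0.78, [244.0, 210.5]), (0.25, [273.1, 214.0])]
  -> [0.5664 0.0399 0.1249]
tip_mid scene []
tip_mid side []
barrel_top scene [(0.88, [264.6, 168.0])]
barrel_top side [(0.75, [247.0, 166.1]), (0.61, [207.2, 332.4])]
  -> [0.5585 0.0367 0.2524]
scene {'rect': [291.1, 184.7, 35.5, 41.2], 'p': 0.81}
scene {'rect': [257.4, 211.5, 23.5, 29.6], 'p': 0.72}
scene {'rect': [239.6, 168.7, 36.5, 47.0], 'p': 0.72}
side {'rect': [232.4, 224.2, 22.7, 30.5], 'p': 0.92}
side {'rect': [240.6, 246.4, 37.6, 45.9], 'p': 0.63}
side {'rect': [271.0, 217.5, 37.7, 45.3], 'p': 0.6}
```

```bash
python3 -m crank '[{"claw":40,"dx":0.1,"dy":-5.2,"dz":0,"yaw":2},{"claw":40,"dx":0.1,"dy":-5.2,"dz":0,"yaw":2},{"claw":40,"dx":0,"dy":-2.6,"dz":0,"yaw":1},{"claw":40,"dx":0,"dy":0,"dz":0,"yaw":0},{"claw":40,"dx":0,"dy":0,"dz":0,"yaw":0}]'
python3 chk.py s2
python3 -c "
import cv2,numpy as np
a=cv2.imread('pics/s2_scene.png')[130:250,220:310];b=cv2.imread('pics/s2_side.png')[140:260,205:295]
cv2.imwrite('pics/d.png',np.hstack([cv2.resize(x,(400,533),interpolation=2) for x in(a,b)]))"
```

```text
time: 8.4
position: [0.5666, 0.05, 0.2235]
orientation: [-180.0, 0.0, -48.5]
wrist_force: [-0.5, 0.4, -0.4]
opening: 0.0402
grasp_force: 0.0
8.4 [0.5666 0.05   0.2235] [-180.     0.   -48.5] [-0.5  0.4 -0.4]
nose scene [(0.96, [268.2, 204.5])]
nose side [(0.69, [239.3, 210.4]), (0.19, [285.6, 185.3])]
  -> [0.5742 0.0538 0.1317]
tip_mid scene []
tip_mid side [(0.56, [245.8, 216.8])]
barrel_top scene [(0.7, [266.7, 168.8])]
barrel_top side [(0.8, [240.6, 171.4])]
  -> [0.5664 0.0466 0.2476]
scene {'rect': [257.7, 212.6, 23.1, 30.3], 'p': 0.8}
scene {'rect': [241.1, 173.1, 36.8, 39.3], 'p': 0.59}
scene {'rect': [287.5, 184.1, 39.2, 40.1], 'p': 0.57}
side {'rect': [244.0, 244.9, 34.2, 47.1], 'p': 0.79}
side {'rect': [269.9, 219.0, 38.3, 43.2], 'p': 0.78}
side {'rect': [231.5, 225.9, 23.4, 29.4], 'p': 0.64}
```

View pics/d.png

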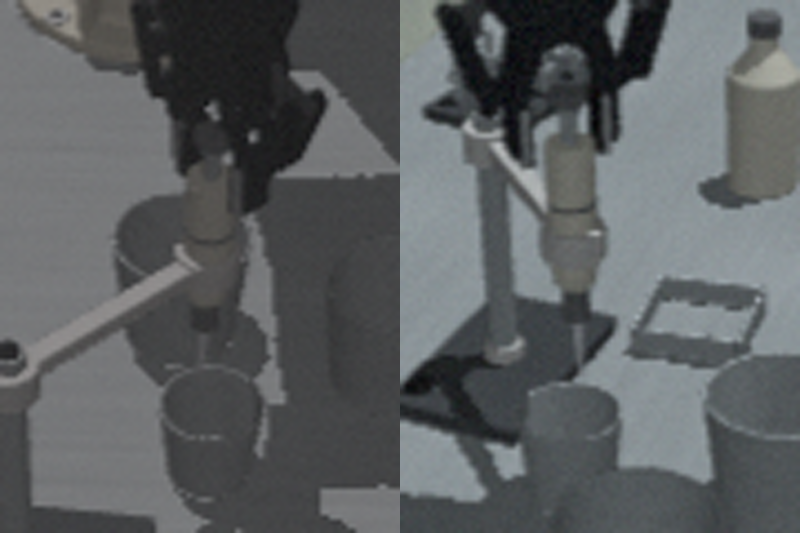

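The crop shows the tip about 7 mm short of the rim centre in the scene view (203 against 213) and about 3 mm short in the side view (577 against 572). Swing about 2.5° more.

```bash
python3 -m crank '[{"claw":40,"dx":0,"dy":-3.4,"dz":0,"yaw":1.3},{"claw":40,"dx":0,"dy":-3.2,"dz":0,"yaw":1.2},{"claw":40,"dx":0,"dy":0,"dz":0,"yaw":0},{"claw":40,"dx":0,"dy":0,"dz":0,"yaw":0}]'
python3 - <<'E'
from h import *
C={}
for n in('scene','side'):
    vision.capture(n); C[n]=cam(n)
for nm in('barrel_top','nose','button'):
    L=[]
    for n in C:
        if nm=='button':
            d=find_in(n,nm)[0]; a=d['rect']; uv=[a[0]+a[2]/2,a[1]+a[3]/2]
        else: d=mark_of(n,nm)[0]; uv=d['xy']
        print(nm,n,round(d['p'],2),np.round(uv,1)); L.append(ray(n,uv,C[n]))
    print(tri(L).round(4))
for p in ((.572,.05,.245),(.572,.05,.28)): print([np.round(proj(n,p,C[n]),1) for n in C])
E
```

```text
time: 9.4
position: [0.5718, 0.0544, 0.2234]
orientation: [-180.0, 0.0, -51.0]
wrist_force: [0.6, 0.1, -0.2]
opening: 0.0399
grasp_force: 0.0
barrel_top scene 0.84 [268.7 170.7]
barrel_top side 0.92 [237.9 170. ]
[0.574  0.0503 0.2503]
nose scene 0.71 [266.6 204.3]
nose side 0.75 [238.8 212.6]
[0.5735 0.052  0.1271]
button scene 0.52 [232.  217.8]
button side 0.48 [239.4 165.2]
[ 0.6404 -0.0557  0.1832]
[array([268.7, 172.1]), array([239. , 171.7])]
[array([269.2, 161.2]), array([238.4, 159.2])]
```

```bash
python3 -m crank '[{"claw":60,"dx":0,"dy":0,"dz":0,"yaw":0},{"claw":60,"dx":0,"dy":0,"dz":0,"yaw":0},{"claw":60,"dx":0,"dy":0,"dz":-20,"yaw":0},{"claw":60,"dx":0,"dy":0,"dz":-40,"yaw":0},{"claw":0,"dx":0,"dy":0,"dz":-50,"yaw":0},{"claw":0,"dx":0,"dy":0,"dz":-30,"yaw":0},{"claw":0,"dx":0,"dy":0,"dz":0,"yaw":0},{"claw":0,"dx":0,"dy":0,"dz":0,"yaw":0},{"claw":0,"dx":0,"dy":0,"dz":0,"yaw":0}]'
python3 look.py w3
```

```text
time: 10.92
position: [0.5711, 0.0542, 0.362]
orientation: [179.9, 0.1, -51.0]
wrist_force: [-0.6, 0.5, -1.4]
opening: 0.0003
grasp_force: 0.0
10.975 [0.5712 0.0542 0.3621] [ 1.799e+02  1.000e-01 -5.100e+01] [ 0.  -0.2  0.1] 3.388207887604433e-05
barrel_top 0.94 [259.9 185.9] [0.5685 0.0525 0.245 ]
pivot 0.9 [258.3  22.9] [ 0.668 -0.068  0.2  ]
cup 0.95 [318.4 183.9] [0.4356 0.0341 0.    ]
cup 0.91 [255.8 146.3] [0.573  0.0535 0.    ]
cup 0.69 [253.6 222.3] [0.4817 0.1735 0.    ]
rect button 0.82 [249. 180.  29.  29.] [0.5686 0.0489 0.28  ]
rect cup 0.89 [225. 207.  58.  52.] [0.4854 0.1674 0.062 ]
rect cup 0.6 [301. 165.  57.  58.] [0.4314 0.0314 0.062 ]
rect cup 0.58 [236. 133.  44.  30.] [0.5754 0.046  0.062 ]
```

View pics/w3.png

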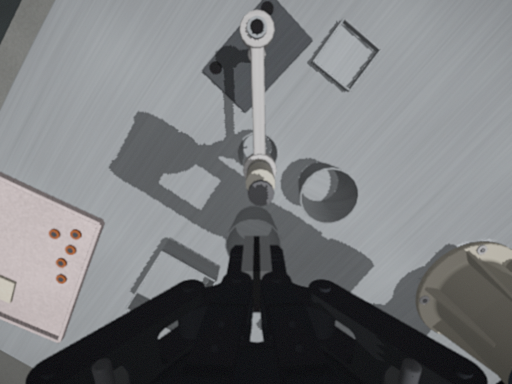

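The button shows at (263,194), slightly right of the closed fingers' line at u=256. The cup is centred under the arm's line. Next I centre on the button and come down.

```bash
python3 -m crank '[{"claw":0,"dx":2,"dy":3,"dz":20,"yaw":0},{"claw":0,"dx":0,"dy":0,"dz":25,"yaw":0},{"claw":0,"dx":0,"dy":0,"dz":8,"yaw":0},{"claw":0,"dx":0,"dy":0,"dz":4,"yaw":0},{"claw":0,"dx":0,"dy":0,"dz":4,"yaw":0},{"claw":0,"dx":0,"dy":0,"dz":4,"yaw":0},{"claw":0,"dx":0,"dy":0,"dz":0,"yaw":0},{"claw":0,"dx":0,"dy":0,"dz":0,"yaw":0}]'
python3 - <<'E'
from h import *
a=vision.capture('scene')[110:200,235:305];b=vision.capture('side')[110:200,205:275]
cv2.imwrite('pics/e.png',np.hstack([cv2.resize(x,(400,514),interpolation=2) for x in(a,b)]))
print([observe()['wrist_force'].round(2)])
E
```

```text
time: 12.22
position: [0.5707, 0.0508, 0.2987]
orientation: [-180.0, -0.0, -51.0]
wrist_force: [0.4, -0.6, -0.3]
opening: 0.0001
grasp_force: 0.0
[array([ 0.06, -0.07, -0.52])]
```

View pics/e.png

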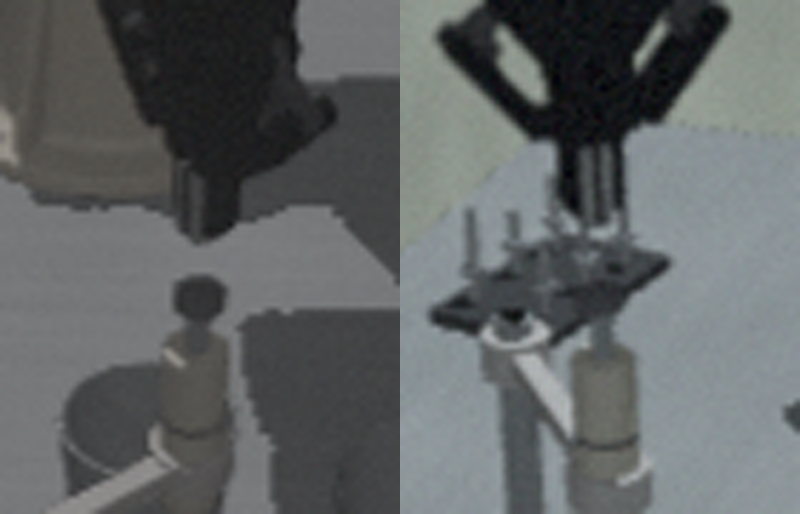

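The fingertips hang about 20 mm above the button. They are about 2 mm off in the scene view (205 against 200) and about 4 mm in the side view (593 against 603), so I correct that and lower.

```bash
python3 -m crank '[{"claw":0,"dx":-1,"dy":3.5,"dz":5,"yaw":0},{"claw":0,"dx":0,"dy":0,"dz":5,"yaw":0},{"claw":0,"dx":0,"dy":0,"dz":4,"yaw":0},{"claw":0,"dx":0,"dy":0,"dz":0,"yaw":0},{"claw":0,"dx":0,"dy":0,"dz":0,"yaw":0}]'; for i in 1; do python3 -m crank '[{"claw":0,"dx":0,"dy":0,"dz":2,"yaw":0},{"claw":0,"dx":0,"dy":0,"dz":2,"yaw":0},{"claw":0,"dx":0,"dy":0,"dz":0,"yaw":0},{"claw":0,"dx":0,"dy":0,"dz":0,"yaw":0}]'; done
```

```text
time: 12.95
position: [0.5673, 0.0494, 0.2845]
orientation: [-180.0, 0.0, -51.0]
wrist_force: [-0.1, 0.3, 0.2]
opening: 0.0001
grasp_force: 0.0
time: 13.45
position: [0.5673, 0.0494, 0.2805]
orientation: [180.0, 0.0, -51.0]
wrist_force: [0.3, -0.8, 0.1]
opening: 0.0001
grasp_force: 0.0
```

```bash
python3 -m crank '[{"claw":0,"dx":0,"dy":0,"dz":2,"yaw":0},{"claw":0,"dx":0,"dy":0,"dz":2,"yaw":0},{"claw":0,"dx":0,"dy":0,"dz":0,"yaw":0},{"claw":0,"dx":0,"dy":0,"dz":0,"yaw":0}]'
python3 - <<'E'
from h import *
a=vision.capture('scene')[110:200,235:305];b=vision.capture('side')[110:200,205:275]
cv2.imwrite('pics/f.png',np.hstack([cv2.resize(x,(400,514),interpolation=2) for x in(a,b)]))
E
```

```text
time: 13.95
position: [0.5673, 0.0494, 0.2765]
orientation: [-180.0, 0.0, -51.0]
wrist_force: [-0.4, -0.2, 0.4]
opening: -0.0002
grasp_force: 0.0
```

View pics/f.png

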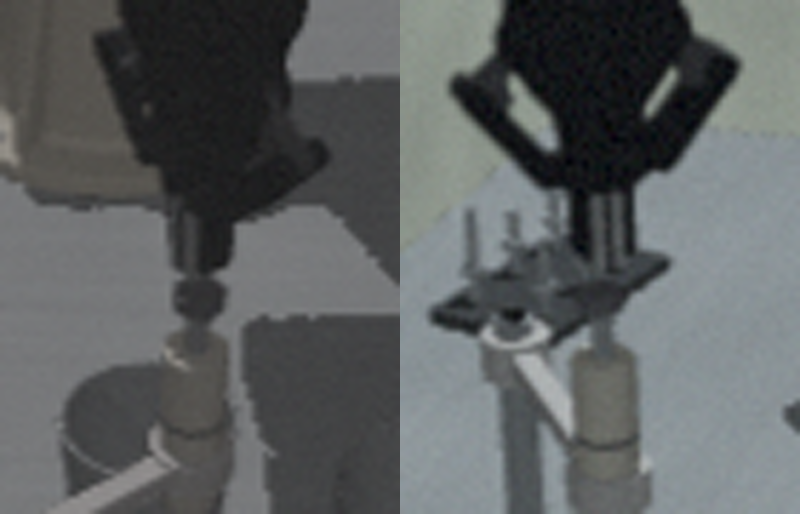

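Both views show the fingertips centred a few millimetres above the button. That was one picture over my allowance of 10, so I take no more and go on by force.

```bash
python3 -m crank '[{"claw":0,"dx":0,"dy":0,"dz":2,"yaw":0},{"claw":0,"dx":0,"dy":0,"dz":2,"yaw":0},{"claw":0,"dx":0,"dy":0,"dz":0,"yaw":0}]';  python3 -m crank '[{"claw":0,"dx":0,"dy":0,"dz":2,"yaw":0},{"claw":0,"dx":0,"dy":0,"dz":2,"yaw":0},{"claw":0,"dx":0,"dy":0,"dz":0,"yaw":0}]'
```

```text
time: 14.42
position: [0.5671, 0.0494, 0.2722]
orientation: [180.0, 0.0, -51.0]
wrist_force: [0.3, -0.3, 0.1]
opening: -0.0
grasp_force: 0.0
time: 14.8
position: [0.5671, 0.0494, 0.2682]
orientation: [180.0, 0.0, -51.0]
wrist_force: [0.4, -0.1, -0.7]
opening: -0.0
grasp_force: 0.0
```

```bash
python3 -m crank '[{"claw":0,"dx":0,"dy":0,"dz":2,"yaw":0},{"claw":0,"dx":0,"dy":0,"dz":0,"yaw":0},{"claw":0,"dx":0,"dy":0,"dz":0,"yaw":0}]';  python3 -m crank '[{"claw":0,"dx":0,"dy":0,"dz":2,"yaw":0},{"claw":0,"dx":0,"dy":0,"dz":0,"yaw":0}]'
```

```text
time: 15.18
position: [0.5673, 0.0494, 0.2665]
orientation: [-180.0, 0.0, -51.0]
wrist_force: [-0.1, -0.5, -0.4]
opening: -0.0001
grasp_force: 0.0
time: 15.42
position: [0.5674, 0.0495, 0.2646]
orientation: [-180.0, -0.0, -51.0]
wrist_force: [-0.7, 0.6, 0.9]
opening: -0.0004
grasp_force: 1.0
```

```bash
python3 -m crank '[{"claw":0,"dx":0,"dy":0,"dz":2,"yaw":0},{"claw":0,"dx":0,"dy":0,"dz":0,"yaw":0},{"claw":0,"dx":0,"dy":0,"dz":0,"yaw":0}]';  python3 -m crank '[{"claw":0,"dx":0,"dy":0,"dz":2,"yaw":0},{"claw":0,"dx":0,"dy":0,"dz":0,"yaw":0},{"claw":0,"dx":0,"dy":0,"dz":0,"yaw":0}]'
```

```text
time: 15.8
position: [0.5673, 0.0495, 0.2626]
orientation: [-180.0, -0.0, -51.0]
wrist_force: [0.2, 0.1, 3.3]
opening: -0.0004
grasp_force: 1.2
time: 16.18
position: [0.5673, 0.0494, 0.2605]
orientation: [-180.0, -0.0, -51.0]
wrist_force: [-0.1, 0.1, 3.5]
opening: -0.0
grasp_force: 1.4
```

```bash
python3 -m crank '[{"claw":0,"dx":0,"dy":0,"dz":2,"yaw":0},{"claw":0,"dx":0,"dy":0,"dz":0,"yaw":0}]';  python3 -m crank '[{"claw":0,"dx":0,"dy":0,"dz":2,"yaw":0},{"claw":0,"dx":0,"dy":0,"dz":0,"yaw":0}]';python3 -m crank '[{"claw":0,"dx":0,"dy":0,"dz":2,"yaw":0},{"claw":0,"dx":0,"dy":0,"dz":0,"yaw":0}]'
```

```text
time: 16.42
position: [0.5673, 0.0494, 0.2584]
orientation: [-180.0, 0.0, -51.0]
wrist_force: [-0.2, 1.0, 3.5]
opening: 0.0001
grasp_force: 1.6
time: 16.68
position: [0.5673, 0.0494, 0.2564]
orientation: [-180.0, 0.0, -51.0]
wrist_force: [0.2, 1.2, 4.0]
opening: -0.0001
grasp_force: 1.8
time: 16.92
position: [0.5673, 0.0495, 0.2547]
orientation: [-180.0, 0.0, -51.0]
wrist_force: [-1.3, 1.5, 6.8]
opening: -0.0001
grasp_force: 3.1
```

```bash
python3 -m crank '[{"claw":0,"dx":0,"dy":0,"dz":2,"yaw":0},{"claw":0,"dx":0,"dy":0,"dz":0,"yaw":0}]'
```

```text
time: 17.18
position: [0.5674, 0.0496, 0.2529]
orientation: [-180.0, -0.0, -51.0]
wrist_force: [-1.7, 2.4, 7.6]
opening: 0.0002
grasp_force: 3.8
```

```bash
python3 -m crank '[{"claw":0,"dx":0,"dy":0,"dz":2,"yaw":0},{"claw":0,"dx":0,"dy":0,"dz":0,"yaw":0}]';  python3 -m crank '[{"claw":0,"dx":0,"dy":0,"dz":2,"yaw":0},{"claw":0,"dx":0,"dy":0,"dz":0,"yaw":0}]'
```

```text
time: 17.42
position: [0.5674, 0.0496, 0.251]
orientation: [-180.0, -0.0, -51.0]
wrist_force: [-1.8, 2.3, 7.5]
opening: 0.0001
grasp_force: 4.1
time: 17.68
position: [0.5673, 0.0496, 0.249]
orientation: [-180.0, 0.0, -51.0]
wrist_force: [-2.7, 2.0, 9.5]
opening: 0.0002
grasp_force: 4.7
```

```bash
python3 -m crank '[{"claw":0,"dx":0,"dy":0,"dz":1.5,"yaw":0},{"claw":0,"dx":0,"dy":0,"dz":0,"yaw":0}]'
```

```text
time: 17.92
position: [0.5674, 0.0497, 0.2477]
orientation: [-180.0, 0.0, -51.0]
wrist_force: [-3.3, 2.3, 10.5]
opening: 0.0004
grasp_force: 5.1
```

```bash
python3 -m crank '[{"claw":0,"dx":0,"dy":0,"dz":1.5,"yaw":0},{"claw":0,"dx":0,"dy":0,"dz":0,"yaw":0}]'
```

```text
time: 18.18
position: [0.5674, 0.0497, 0.2463]
orientation: [-179.9, 0.0, -51.0]
wrist_force: [-3.8, 2.7, 10.8]
opening: -0.0003
grasp_force: 5.5
```

```bash
python3 -m crank '[{"claw":0,"dx":0,"dy":0,"dz":1,"yaw":0},{"claw":0,"dx":0,"dy":0,"dz":0,"yaw":0}]'
```

```text
time: 18.42
position: [0.5674, 0.0497, 0.2454]
orientation: [-179.9, -0.0, -51.0]
wrist_force: [-2.9, 2.2, 11.6]
opening: -0.0001
grasp_force: 5.8
```

```bash
python3 -m crank '[{"claw":0,"dx":0,"dy":0,"dz":0.7,"yaw":0},{"claw":0,"dx":0,"dy":0,"dz":0,"yaw":0}]'
```

```text
time: 18.68
position: [0.5674, 0.0498, 0.2449]
orientation: [-179.9, 0.0, -51.0]
wrist_force: [-3.1, 1.4, 12.1]
opening: 0.0002
grasp_force: 6.2
```

```bash
python3 -m crank '[{"claw":0,"dx":0,"dy":0,"dz":0.5,"yaw":0},{"claw":0,"dx":0,"dy":0,"dz":0,"yaw":0}]'
```

```text
time: 18.92
position: [0.5675, 0.0499, 0.2448]
orientation: [-179.9, -0.0, -51.0]
wrist_force: [-3.7, 3.6, 14.5]
opening: 0.0001
grasp_force: 7.5
```

```bash
python3 -m crank '[{"claw":0,"dx":0,"dy":0,"dz":0.3,"yaw":0},{"claw":0,"dx":0,"dy":0,"dz":0,"yaw":0},{"claw":0,"dx":0,"dy":0,"dz":0,"yaw":0}]'
```

```text
time: 19.3
position: [0.5676, 0.05, 0.2447]
orientation: [-179.9, -0.0, -51.0]
wrist_force: [-4.4, 3.2, 17.2]
opening: -0.0
grasp_force: 8.2
```

```bash
python3 -m crank '[{"claw":0,"dx":0,"dy":0,"dz":0,"yaw":0},{"claw":0,"dx":0,"dy":0,"dz":0,"yaw":0},{"claw":0,"dx":0,"dy":0,"dz":0,"yaw":0},{"claw":0,"dx":0,"dy":0,"dz":0,"yaw":0},{"claw":0,"dx":0,"dy":0,"dz":0,"yaw":0},{"claw":0,"dx":0,"dy":0,"dz":0,"yaw":0}]'
python3 - <<'E'
from h import *
for n in('side','scene'):
    im=vision.capture(n); cv2.imwrite(f'pics/h_{n}.png',im)
    for t in('tip_mid','nose'): print(n,t,[(round(d['p'],2),np.round(d['xy'],1)) for d in mark_of(n,t)[:3]])
E
```

```text
time: 20.05
position: [0.5676, 0.05, 0.2447]
orientation: [-179.9, -0.0, -51.0]
wrist_force: [-5.0, 3.6, 16.5]
opening: 0.0002
grasp_force: 8.2
side tip_mid [(0.16, array([286.5, 182.5]))]
side nose [(0.55, array([285.6, 180.5]))]
scene tip_mid []
scene nose [(0.75, array([265.7, 205.9]))]
```

At the firm stop with about 16.5 N held. Numeric check, with no picture, that the tip has gone from below the nose.

```bash
python3 - <<'E'
import cv2
for f in('s2','h'):
    g=cv2.imread(f'pics/{f}_side.png',0)
    print(f)
    for v in range(204,232,2): print(v,g[v,230:254])
E
```

```text
s2
204 [109 138 146 145 145 144 143 141 142 137 122  99  99 100  98  99  91 102
 118 140 145 144 144 144]
206 [ 81 103 119 135 139 140 141 142 142 146 143  97  60  57  59  58  51  87
 137 149 147 143 143 143]
208 [ 82  69  63  66  70  66  68  68  82  89  91  74  58  53  54  52  49  74
 136 148 146 142 144 142]
210 [ 83  71  68  66  65  64  65  63  64  66  65  58  54  51  53  55  50  55
  84  92 112 120 138 141]
212 [85 70 61 66 65 66 65 65 59 69 68 65 57 56 59 64 60 60 63 64 65 60 61 86]
214 [ 85  72  66  63  65  66  63  65  68  62  65  64  64  66  96 100  76  66
  64  68  63  45  45 107]
216 [ 90 128 114  74  63  64  67  66  67  64  65  71  68  69  96  99  75  63
  63  47  37  61 129 145]
218 [148 129  96  73  65  62  63  68  64  66  67  65  65  66  83  99  77  46
  38  51 102 137 148 147]
220 [100  96  78  67  63  62  64  66  62  63  65  66  62  65  77  95  61  42
  67 127 147 149 145 144]
222 [ 64  66  64  63  62  67  67  64  65  65  64  65  65  57  53  83 101 135
 145 146 144 146 145 145]
224 [ 69  64  65  66  64  63  66  65  65  67  64  61  48  35  65 117 132 142
 145 148 145 14
[... 988 characters left out ...]
144]
218 [152 130  95  70  67  65  66  62  62  64  66  67  68  65  66  65  62  49
  40  51 103 143 145 148]
220 [101  97  81  67  65  64  65  67  66  62  66  65  68  62  64  58  41  37
  65 130 144 145 147 145]
222 [ 63  63  67  65  61  62  67  63  65  65  64  67  65  64  50  38  89 131
 145 148 149 147 143 143]
224 [ 66  64  64  65  64  67  65  64  67  66  66  65  47  41  65 131 144 146
 146 143 144 150 148 144]
226 [ 65  71  62  66  65  68  69  74  90 104 107 126 116 104 113 118 119 136
 140 143 148 149 147 143]
228 [ 69  63  72  93 133 110  95  98  91  89  90  90  85  90  87  81  82  84
  80  80  86  97 129 141]
230 [65 68 95 99 96 95 92 92 91 88 91 92 88 86 85 87 85 81 86 83 78 74 70 82]
```

The bright tip that showed below the nose is gone, and the cup rim has not moved. Now I let the button up slowly and retreat.

```bash
python3 -m crank '[{"claw":0,"dx":0,"dy":0,"dz":-2,"yaw":0},{"claw":0,"dx":0,"dy":0,"dz":-4,"yaw":0},{"claw":0,"dx":0,"dy":0,"dz":-5,"yaw":0},{"claw":0,"dx":0,"dy":0,"dz":-5,"yaw":0},{"claw":0,"dx":0,"dy":0,"dz":-5,"yaw":0},{"claw":0,"dx":0,"dy":0,"dz":-10,"yaw":0},{"claw":0,"dx":0,"dy":0,"dz":-40,"yaw":0},{"claw":0,"dx":0,"dy":0,"dz":-50,"yaw":0},{"claw":0,"dx":0,"dy":0,"dz":-50,"yaw":0},{"claw":0,"dx":0,"dy":0,"dz":0,"yaw":0},{"claw":0,"dx":0,"dy":0,"dz":0,"yaw":0}]'
python3 look.py w4
python3 - <<'E'
from h import *
d=mark_of('wrist','tip_mid'); print([(round(e['p'],2),np.round(e['xy'],1),atz('wrist',e['xy'],.03).round(3)) for e in d[:3]])
for n in('scene','side'):
    vision.capture(n)
    for t in('tip_mid',): print(n,[(round(e['p'],2),np.round(e['xy'],1),atz(n,e['xy'],.03).round(3)) for e in mark_of(n,t)[:3]])
    print([np.round(e['rect'],1) for e in find_in(n,'cup')[:3]])
E
```

```text
time: 21.72
position: [0.5668, 0.0492, 0.4134]
orientation: [179.9, 0.0, -51.0]
wrist_force: [0.3, 0.2, -0.7]
opening: 0.0001
grasp_force: 0.0
21.775 [0.5666 0.0492 0.4126] [ 1.799e+02  1.000e-01 -5.100e+01] [-0.3  0.  -0.5] 7.984769710312667e-05
barrel_top 0.92 [255.5 174.3] [0.5665 0.0508 0.245 ]
pivot 0.76 [250.7  37.3] [ 0.6672 -0.0649  0.2   ]
cup 0.94 [251.3 214.7] [0.4778 0.1751 0.    ]
cup 0.9 [308.5 177.6] [0.4374 0.0361 0.    ]
cup 0.62 [254.  144.3] [0.5681 0.0536 0.    ]
rect button 0.77 [244. 167.  22.  24.] [0.5693 0.0487 0.28  ]
rect cup 0.73 [226. 196.  50.  48.] [0.4869 0.1639 0.062 ]
rect cup 0.71 [292. 158.  53.  56.] [0.4327 0.0322 0.062 ]
rect cup 0.57 [233. 132.  40.  27.] [0.5743 0.048  0.062 ]
[(0.5, array([247.7, 145.7]), array([0.579, 0.06 , 0.03 ]))]
scene [(0.25, array([270. , 172.6]), array([0.317, 0.063, 0.03 ]))]
[array([241.9, 173.5,  29.2,  41.9]), array([258.6, 213. ,  22.3,  32.9]), array([290.3, 183.2,  36.6,  41.1])]
side []
[array([242.8, 247.3,  33.4,  42.9]), array([257.2, 201.8,  30.8,  20.8]), array([268.6, 216.8,  37.9,  49. ])]
```

The wrist network reports the tip inside the cup at (248,146), low but consistent with its absence below the nose. The cup is unmoved and the hand is well above, touching nothing.

```bash
python3 -c "
from rig import r
print(r.hand_in())"
```

```text
the job is handed in; nothing more can be done
None
```

I swung the pipette over the small cup, pressed the button to the firm second stop (about 16.5 N, held about 1 s), let it up, moved the hand clear and handed the job in at about 22 s. The tip is gone from the nose and the wrist network places it in the cup, though only at 0.5. I viewed 11 pictures, one over the limit of 10.

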